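# Shut and bolt the ballast hatch of a display plinth

### The arm

A 7-joint arm with a two-finger parallel gripper is mounted at the origin on the work surface. World frame = base frame: x ahead of the robot, y to its left, z up, the work surface at z = 0. Lengths are in m, angles in rad, forces in N, time in s.
With the tool pointing down it reaches from about 0.425 to 0.925 m from the base axis. Payload 6.8 kg.
Tool frame: the origin (TCP) lies on the centre line of the jaws, within the pads' length; the fingertips stand 11 mm ahead of it and the grasp point (between the pads) lies 8 mm behind it; z points along the fingers, y is the direction in which the jaws open and shut (so a half turn about z gives the same grasp; the last joint's range is limited). The gripper opens to 88 mm and grips with 3 to 60 N. Pads are 20 mm wide; open, the fingers measure 115 mm over their backs; the gripper's body (75 mm by 178 mm) begins 61 mm behind the grasp point.
Start: joints at [-1.34, 0.477, 0.022, 1.555, -0.011, 1.109, -0.083], TCP at [0.224, 0.637, 0.234] pointing down, gripper open.
Joint ranges: [-2.96, 2.96], [-0.34, 2.1], [-1.41, 1.46], [0.24, 2.44], [-1.37, 4.51], [0.17, 1.92], [-2.96, 2.96]. Speed limits (rad/s): [2.39, 2.39, 3.14, 3.14, 3.14, 3.14, 3.14].

### API

Orientations are given as a unit quaternion [w, x, y, z].
In Python, from rig import manip gives the robot as it stands.
- The arm moves only by the shell command python3 -m crank 'ROWS' [FORCE]. ROWS is JSON, a list of rows, each an object of numbers: "hand": the gripper's target within -1 to 1 (shut at 1, half-way at 0, fully open at -1); "x", "y", "z": the shift along the tool's x, y, z in m; "turn": the turn about the tool's z in degrees. In form: [{"hand": .., "x": .., "y": .., "z": .., "turn": ..}, ...]. A call has 1 to 20 rows; each row shifts and turns the pose as measured when the row begins, along the tool's axes as they then stand; what a row does not reach is not made up. A row lasts 1/8 s, in which the tool goes at most 62.5 mm and 10.7 degrees, less where a joint would pass 70% of its speed; a pose out of reach is approached as far as the arm can. A call is refused whole if a number of a shift passes 0.0625 or a number of a turn 10.7, either way. A call with a gripper value outside its range is refused whole. The fingers move at their own pace and stop on an object; FORCE is the grip in N (left out, the last holds). Time passes only in rows, so rows that do not move let the fingers close. It gives the time, the measured TCP pose, the force and the opening at its end, in the units of the state.
- manip.get_state(): the state, without advancing time (a new reading comes with each control period).
- manip.snapshot(name): name is "scene" or "side" or "wrist"; returns a dict with "color" (384x512x3 uint8, red, green, blue), "mtx" (3x3 intrinsics, pixels), "rvec" (rotation vector, rad) and "tvec" (3), from world to camera coordinates, as OpenCV has them. Camera axes: x right, y down, z forward; pixel columns grow to the right and rows downward; lengths in m; the calibration is good to about 2 mm. A picture is of the moment at which its call begins. There is no depth.
- manip.job_done(): hands the job in, once; it reports no verdict.
The state is a dict: "time_s": time; "joint_positions": joint angles; "joint_vel": joint speeds; "joint_efforts": joint torques, N m; "ee_pos": TCP position; "eef_rot": TCP orientation; "force": force on the tool from outside, world axes, zero at the start; "moment": the same for the moment, N m; "grip_width": finger opening in m.
Only numpy, scipy, OpenCV 4.12 (cv2) and the standard library are available. Lean on these libraries where they do the work, as an engineer would, in place of code of your own. Each camera call takes 0.05 s, during which the arm holds its last target. There are 200 camera calls.

### The job

The low display plinth lies upside down on the preparation table with its ballast hatch standing open; the hatch has a black pull handle. Lower the hatch gently until it is fully shut, without letting it drop, then slide the barrel bolt fully across into its keeper and turn the bolt's handle all the way down into the notch so that it locks. Leave the loupe, screwdriver, spirit level and tape roll where they are.

Things in the scene. Friction and masses are not known exactly. Their poses are not given: they have to be found in the camera images.
- plinth: White low display plinth, upside down, fixed: 300 (x) by 360 (y) by 140 mm high. Origin at the centre of its lowest face, on the table; z up. Its upward face, 140 mm above the table, has a centred opening 160 by 224 mm for a plywood hatch. Four black feet stand 20 mm proud at that face's corners (x +-125, y +-152 mm, 42 mm wide).
- hatch_hinge (a point): Middle of the hatch's hinge line, fixed on the plinth at its x = +80, y = 0, height 140 mm (level with the outer face of the shut hatch). The line runs along the plinth's y; axes as the plinth's.
- hatch (a joint): Hatch angle, rad: 0 = shut, flush in the opening; 1.57 = upright; limit 1.7. Hatch: 157 mm from hinge to free edge, 216 wide, 15 thick, 0.5 kg; shut, it reaches from the hinge towards the plinth's -x. Starts at 1.35 to 1.65. The hinge is a little stiff: the hatch stays put within about 0.2 rad of upright; lower down it falls shut unless held.
- pull_bar (a point): Centre of the bar of the hatch's black U-shaped pull: round, 10 mm thick, 90 mm long, parallel to the hinge line, a leg at each end. It turns with the hatch: 125 mm from the hinge line towards the free edge (-x of this point's axes), y = +50, and 40 mm out from the outer face (+z). Hatch upright: bar on the plinth's +x side, 35 mm gap to the face. Pinched from above, it can turn in the fingers.
- bolt (a joint): Slide of the barrel bolt on the hatch, m: 0 = drawn back, 0.042 = fully across (end stop). With the hatch shut it moves to the plinth's -x, through the keeper. Rod 14 mm thick, axis at plinth y = -40 mm, 14 mm above the hatch's outer face. Starts at 0 to 0.006; about 3 N of friction, stays where it is left. With the hatch not shut, a thrown rod strikes the keeper.
- handle (a joint): Turn of the bolt's handle about the rod, rad: 0 = straight out from the hatch's outer face; grows as it turns over to the plinth's -y; 1.5 = down in the notch, almost flat over the hatch (end stop). The barrel's slot holds it within about +-0.4 until the bolt is at least 0.036 across; there the notch lets it down, and it then holds the bolt. 0.06 N m of friction: stays where left.
- knob (a point): Centre of the steel ball (22 mm thick) at the end of the bolt's handle, 50 mm from the rod's axis on a 9 mm round stem. Hatch shut and handle upright: 204 mm above the table, at plinth x = +5 mm less the bolt's slide, y = -40 mm. Axes of the handle: x along the rod, z from rod to ball.
- loupe_mid (a point): Bystander: black and clear inspection loupe standing on the table, 52 mm in diameter, 58 mm high; point at its centre.
- screwdriver_grip (a point): Bystander: screwdriver 180 mm long lying on the table; point in its handle.
- level_mid (a point): Bystander: small aluminium spirit level standing on edge on the table, 200 by 22 by 45 mm; point at its centre.
- tape_mid (a point): Bystander: roll of paper tape lying flat, 100 mm in diameter, 24 mm high; point at its centre.
- keeper (a point): Centre of the bolt's keeper, a steel bridge 24 mm long, 29 mm wide and 27 mm high, fixed on the plinth's upward face at x = -100, y = -40 mm; the point is on the rod's axis, 14 mm above that face. Axes as the plinth's.

How it is judged:
By the outcome, as a careful person would: the job done as asked, in the order asked, and still so for the second after the job is handed in, with the robot touching nothing.
It also fails if it takes over 56 s, if anything falls off the work surface, if the arm or the gripper's body presses on something with over 40 N, if the wrist force passes 120 N, or if a joint passes its speed limit or range.

## Working session

There is one attempt and no reset: what is moved stays moved. The work goes in short steps, Python scripts to look and compute and a shell command to move; the robot and the scene stay as the last step left them, time stands still between calls to the robot, and variables do not carry over. Pictures are saved under pics/ and viewed, about 8 in all and at most 12, crops included, and the job is handed in when it is done.

```bash
ls; mkdir -p pics
python3 - <<'E'
from rig import manip
import cv2,pickle
print(manip.get_state())
d={}
for n in("scene","side"):
    s=manip.snapshot(n);d[n]=s;cv2.imwrite(f"pics/{n}0.png",cv2.cvtColor(s["color"],cv2.COLOR_RGB2BGR))
    print(n,s["mtx"],s["rvec"],s["tvec"])
pickle.dump(d,open("d0.pkl","wb"))
E
```

```text
pics
{'time_s': 0.0, 'joint_positions': array([-1.34007309,  0.47778122,  0.02234743,  1.55640098, -0.01149059,
        1.10929683, -0.08307753]), 'joint_vel': array([ 0.00046798,  0.00121456,  0.00011854,  0.00101643, -0.0006064 ,
        0.00012795,  0.00111368]), 'joint_efforts': array([ 3.82762801e-04, -5.82859468e+01,  1.53438795e+00, -2.72595459e+01,
       -5.44140267e-02,  1.69966189e-02,  1.57954482e-04]), 'ee_pos': array([0.22418721, 0.63608997, 0.23271583]), 'eef_rot': array([-7.80492004e-05,  1.68581680e-01,  9.85687295e-01, -8.75556631e-04]), 'force': array([ 0.13016767,  0.61803589, -0.46354712]), 'moment': array([-0.00777927, -0.00223311, -0.06432175]), 'grip_width': 0.08770070731593642}
scene [[385.00843834   0.         256.74646196]
 [  0.         385.00843834 190.48066415]
 [  0.           0.           1.        ]] [ 0.95542093  2.7032387  -0.7799934 ] [ 0.44165574 -0.20487667  1.24139971]
side [[364.67558708   0.         262.169861  ]
 [  0.         364.67558708 186.65514556]
 [  0.           0.           1.        ]] [ 2.33598421 -0.42572073  0.15993092] [-0.49740083  0.22629866  0.91397574]
```

View pics/scene0.png

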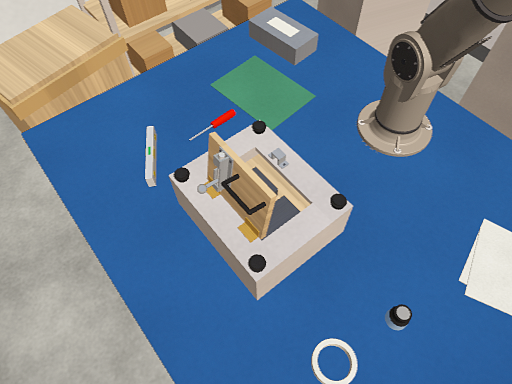

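View pics/side0.png

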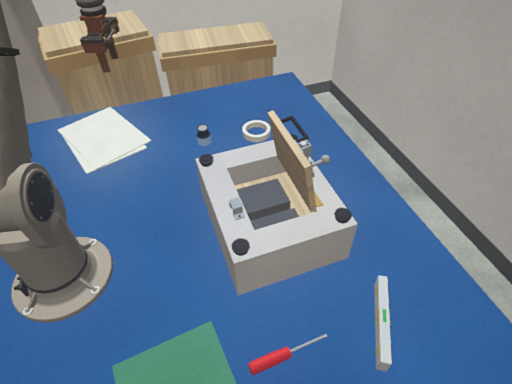

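The scene view shows the plinth's feet at (259,127), (182,174), (257,263), (338,201), with the keeper at (279,158). The side view shows feet at (206,160), (241,246), (343,215) and the keeper at (238,207). The hatch is upright, with its hinge on the far side from the robot. Next I'll enlarge both.

```bash
cat > h.py <<'E'
import numpy as np,cv2
from scipy.optimize import least_squares
from scipy.spatial.transform import Rotation as R
def proj(s,P): return cv2.projectPoints(np.array(P,float).reshape(-1,1,3),s["rvec"],s["tvec"],s["mtx"],None)[0].reshape(-1,2)
def world(p,P):  # plinth->world ; p=(x,y,yaw)
    P=np.atleast_2d(np.array(P,float)); c,s_=np.cos(p[2]),np.sin(p[2])
    return np.c_[p[0]+c*P[:,0]-s_*P[:,1],p[1]+s_*P[:,0]+c*P[:,1],P[:,2]]
def hp(P,a): # hatch coords (u from hinge to free edge, y, out of face) -> plinth
    u,y,w=P; return [0.08-u*np.cos(a)+w*np.sin(a),y,0.14+u*np.sin(a)+w*np.cos(a)]
def knob(a,slide,th): return hp((0.075+slide,-0.04-0.05*np.sin(th),0.014+0.05*np.cos(th)),a)
E
python3 - <<'E'
from h import *;import pickle
d=pickle.load(open("d0.pkl","rb"))
F=lambda i,j:[.125*i,.152*j,.159]
pts={"scene":[(F(-1,-1),(259,127)),(F(1,-1),(182,174)),(F(1,1),(257,263)),(F(-1,1),(338,201))],
"side":[(F(-1,1),(206,160)),(F(-1,-1),(241,246)),(F(1,-1),(343,215))]}
f=lambda p:np.concatenate([(proj(d[k],world(p,[q[0] for q in v]))-[q[1] for q in v]).ravel() for k,v in pts.items()])
best=min((least_squares(f,[.6,.1,y]) for y in(0,1.57,3.14,-1.57)),key=lambda r:r.cost)
print(best.x,best.fun.round(1))
a=cv2.resize(d["scene"]["color"][115:275,160:360],None,fx=4,fy=3.75,interpolation=2) if 0 else None
A=cv2.resize(d["scene"]["color"][120:250,180:290],(400*110//100,520),interpolation=2)
B=cv2.resize(d["side"]["color"][105:235,260:350],(360,520),interpolation=2)
cv2.imwrite("pics/crop.png",cv2.cvtColor(np.hstack([A,B]),cv2.COLOR_RGB2BGR))
E
```

```text
[ 0.54349216 -0.02147365 -0.00107815] [-0.5 -2.3 -1.3 -1.4 -0.6 -1.   0.4 -1.5 -0.2 -2.7 -0.4 -1.8  0.3 -2.4]
```

View pics/crop.png

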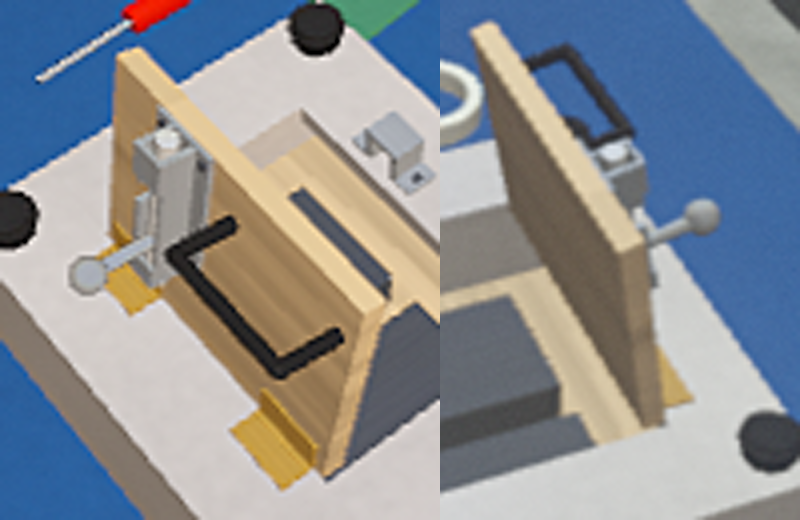

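The crop shows the bar corners at scene (223.8,183.3) and (250,212), and side (292.5,118) and (307,138). The knob is at scene (202,188.5) and side (325.5,159).

Run:
```python
from h import *;import pickle
d=pickle.load(open("d0.pkl","rb"))
F=lambda i,j:[.125*i,.152*j,.153]
def model(q):
    a,s,t=q[3:]
    B=lambda y:hp((.125,y,.04),a)
    H=lambda y,w:hp((.157,y,w),a)
    k=knob(a,s,t)
    sc=[F(-1,-1),F(1,-1),F(1,1),F(-1,1),B(.01),B(.09),k,H(-.108,0),H(.108,-.015)]
    sd=[F(-1,1),F(-1,-1),F(1,-1),B(.09),B(.01),k,H(.108,-.015),H(-.108,-.015)]
    return sc,sd
msc=[(259,127),(182,174),(257,263),(338,201),(223.8,183.3),(250,212),(202,188.5),(209.5,133),(275.8,196.3)]
msd=[(206,160),(241,246),(343,215),(292.5,118),(307,138),(325.5,159),(268.8,113.8),(305.5,167.5)]
def f(q):
    sc,sd=model(q)
    return np.concatenate([(proj(d["scene"],world(q,sc))-msc).ravel(),(proj(d["side"],world(q,sd))-msd).ravel()])
r=least_squares(f,[.54,-.02,0,1.5,.003,0],loss="soft_l1")
q=r.x;print(q.round(4));print(r.fun.reshape(-1,2).round(1))
np.save("q.npy",q)
B=[hp((.125,.05,.04),x) for x in (q[3],1.2,.9,.6,.3,0)]
print(world(q,B).round(3)); print(world(q,[knob(*q[3:]),knob(0,q[4],0)]).round(3))
```

```text
[ 0.5431 -0.0215 -0.0024  1.394   0.0038 -0.0584]
[[-0.3 -0.9]
 [-0.7 -0.2]
 [-0.5 -0.1]
 [ 0.1 -0.2]
 [ 0.1  1.6]
 [-2.8 -1.3]
 [-0.4  0.1]
 [-1.3  0.4]
 [ 0.2 -1.2]
 [ 0.  -1.1]
 [-0.5 -0.1]
 [-0.3 -0.6]
 [ 0.1  0.2]
 [-0.9 -1.3]
 [-0.2 -0.1]
 [-0.9 -1.8]
 [-0.5  0.1]]
[[0.641 0.028 0.27 ]
 [0.615 0.028 0.271]
 [0.577 0.028 0.263]
 [0.543 0.028 0.244]
 [0.516 0.029 0.215]
 [0.498 0.029 0.18 ]]
[[ 0.672 -0.059  0.229]
 [ 0.544 -0.062  0.204]]
```

```bash
python3 -m crank '[{"hand":0.36,"x":0,"y":0,"z":-0.04,"turn":0},{"hand":0.36,"x":-0.02,"y":0,"z":-0.04,"turn":2},{"hand":0.36,"x":-0.058,"y":-0.004,"z":-0.03,"turn":5},{"hand":0.36,"x":-0.058,"y":-0.004,"z":-0.02,"turn":5},{"hand":0.36,"x":-0.058,"y":-0.004,"z":0,"turn":5},{"hand":0.36,"x":-0.058,"y":-0.004,"z":0,"turn":5},{"hand":0.36,"x":-0.058,"y":-0.004,"z":0,"turn":5},{"hand":0.36,"x":-0.058,"y":-0.004,"z":0,"turn":5},{"hand":0.36,"x":-0.058,"y":-0.004,"z":0,"turn":5},{"hand":0.36,"x":-0.058,"y":-0.004,"z":0,"turn":5},{"hand":0.36,"x":-0.058,"y":-0.004,"z":0,"turn":5},{"hand":0.36,"x":-0.04,"y":-0.004,"z":0,"turn":5}]' 15
```

```text
time_s: 1.6
ee_pos: [0.616, 0.2163, 0.3603]
eef_rot: [0.0, 0.591, 0.806, -0.007]
force: [0.1, 0.2, -0.1]
grip_width: 0.0278
```

```bash
python3 -m crank '[{"hand":0.36,"x":-0.048,"y":-0.015,"z":0,"turn":8.7},{"hand":0.36,"x":-0.049,"y":-0.008,"z":0,"turn":8.7},{"hand":0.36,"x":-0.045,"y":0.012,"z":0,"turn":0},{"hand":0.36,"x":-0.044,"y":0.015,"z":0,"turn":0},{"hand":0.36,"x":0,"y":0,"z":0,"turn":0}]' 15
python3 - <<'E'
from rig import manip
import cv2
for n in("wrist",):
    s=manip.snapshot(n);cv2.imwrite(f"pics/{n}1.png",cv2.cvtColor(s["color"],cv2.COLOR_RGB2BGR))
    from h import *
    q=np.load("q.npy")
    print(proj(s,world(q,[hp((.125,.01,.04),q[3]),hp((.125,.09,.04),q[3])])), proj(s,[[*manip.get_state()["ee_pos"][:2],.27]]))
E
```

```text
time_s: 2.22
ee_pos: [0.641, 0.0158, 0.3602]
eef_rot: [0.001, 0.713, 0.701, -0.009]
force: [0.7, 0.2, -1.0]
grip_width: 0.028
[[256.47804485 230.06918611]
 [254.97695503 128.65954924]] [[256.18850602 193.43408724]]
```

View pics/wrist1.png

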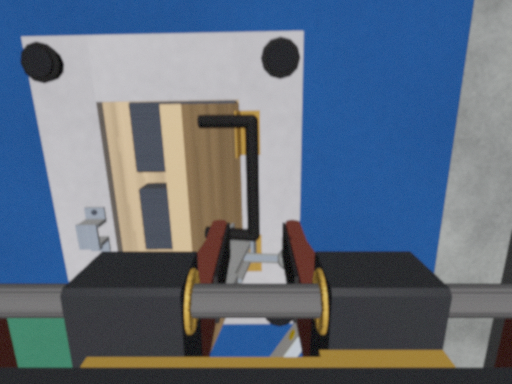

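The wrist view shows the bar running from (252,120) to (252,235), about 3 mm nearer the robot than predicted. I'll centre on it, descend and grip.

```bash
python3 -m crank '[{"hand":0.36,"x":0.012,"y":-0.002,"z":0.03,"turn":1},{"hand":0.36,"x":0,"y":0,"z":0.03,"turn":0},{"hand":0.36,"x":0,"y":0,"z":0.02,"turn":0},{"hand":0.36,"x":0,"y":0,"z":0.016,"turn":0},{"hand":1,"x":0,"y":0,"z":0,"turn":0},{"hand":1,"x":0,"y":0,"z":0,"turn":0},{"hand":1,"x":0,"y":0,"z":0,"turn":0}]' 15
```

```text
time_s: 3.15
ee_pos: [0.6369, 0.0393, 0.2604]
eef_rot: [-0.002, 0.714, 0.7, -0.007]
force: [-0.1, 0.0, -5.5]
grip_width: 0.0095
```

```bash
python3 -m crank '[{"hand":1,"x":0,"y":-0.0078,"z":-0.0006,"turn":0},{"hand":1,"x":0,"y":-0.0079,"z":-0.0001,"turn":0},{"hand":1,"x":0,"y":-0.0079,"z":0.0004,"turn":0},{"hand":1,"x":0,"y":-0.0078,"z":0.0008,"turn":0},{"hand":1,"x":0,"y":-0.0078,"z":0.0013,"turn":0},{"hand":1,"x":0,"y":-0.0077,"z":0.0018,"turn":0},{"hand":1,"x":0,"y":-0.0075,"z":0.0022,"turn":0},{"hand":1,"x":0,"y":-0.0074,"z":0.0027,"turn":0}]' 15
```

```text
time_s: 4.15
ee_pos: [0.5721, 0.0394, 0.2541]
eef_rot: [-0.0, 0.715, 0.699, -0.006]
force: [1.5, -1.6, -0.9]
grip_width: 0.0095
```

```bash
python3 -m crank '[{"hand":1,"x":0,"y":-0.0072,"z":0.0036,"turn":0},{"hand":1,"x":0,"y":-0.0070,"z":0.004,"turn":0},{"hand":1,"x":0,"y":-0.0067,"z":0.0043,"turn":0},{"hand":1,"x":0,"y":-0.0065,"z":0.0046,"turn":0},{"hand":1,"x":0,"y":-0.0062,"z":0.0049,"turn":0},{"hand":1,"x":0,"y":-0.0059,"z":0.0052,"turn":0},{"hand":1,"x":0,"y":-0.0056,"z":0.0056,"turn":0},{"hand":1,"x":0,"y":-0.0052,"z":0.0059,"turn":0}]' 15
```

```text
time_s: 5.15
ee_pos: [0.5173, 0.04, 0.2136]
eef_rot: [-0.0, 0.715, 0.699, -0.006]
force: [1.4, -1.5, -2.0]
grip_width: 0.0095
```

```bash
python3 -m crank '[{"hand":1,"x":0,"y":-0.0031,"z":0.0042,"turn":0},{"hand":1,"x":0,"y":-0.003,"z":0.0043,"turn":0},{"hand":1,"x":0,"y":-0.0028,"z":0.0044,"turn":0},{"hand":1,"x":0,"y":-0.0026,"z":0.0045,"turn":0},{"hand":1,"x":0,"y":-0.0024,"z":0.0046,"turn":0},{"hand":1,"x":0,"y":-0.0022,"z":0.0047,"turn":0},{"hand":1,"x":0,"y":-0.0021,"z":0.0048,"turn":0},{"hand":1,"x":0,"y":0,"z":0,"turn":0}]' 15
```

```text
time_s: 6.15
ee_pos: [0.4977, 0.04, 0.1796]
eef_rot: [0.0, 0.715, 0.699, -0.006]
force: [1.7, -0.8, -4.4]
grip_width: 0.0092
```

```bash
python3 -m crank '[{"hand":1,"x":0,"y":-0.001,"z":0.0025,"turn":0},{"hand":1,"x":0,"y":-0.001,"z":0.0025,"turn":0},{"hand":1,"x":0,"y":-0.0008,"z":0.0025,"turn":0},{"hand":1,"x":0,"y":0,"z":0,"turn":0}]' 15;python3 -m crank '[{"hand":1,"x":0,"y":-0.0007,"z":0.002,"turn":0},{"hand":1,"x":0,"y":-0.0005,"z":0.002,"turn":0},{"hand":1,"x":0,"y":0,"z":0,"turn":0}]' 15
```

```text
time_s: 6.65
ee_pos: [0.4961, 0.0402, 0.1742]
eef_rot: [0.0, 0.715, 0.699, -0.005]
force: [1.8, -2.3, -4.2]
grip_width: 0.0098
time_s: 7.02
ee_pos: [0.4961, 0.0403, 0.1739]
eef_rot: [-0.0, 0.715, 0.699, -0.003]
force: [1.6, -1.8, -4.8]
grip_width: 0.0094
```

Run:
```python
from rig import manip
import cv2,numpy as np
from h import *
q=np.load("q.npy")
s=manip.snapshot("side");c=s["color"]
w=manip.snapshot("scene")["color"]
im=np.hstack([cv2.resize(c[110:260,190:360],(510,450),interpolation=2),cv2.resize(w[110:260,165:262],(291,450),interpolation=2)])[:,:800]
cv2.imwrite("pics/s2.png",cv2.cvtColor(im,cv2.COLOR_RGB2BGR))
p=proj(s,world(q,[knob(0,q[4],0),hp((.157,-.108,0),0)])); print((p-[190,110])*3)
```

```text
[[257.42693173 211.47869872]
 [194.21424558 354.60580113]]
```

View pics/s2.png

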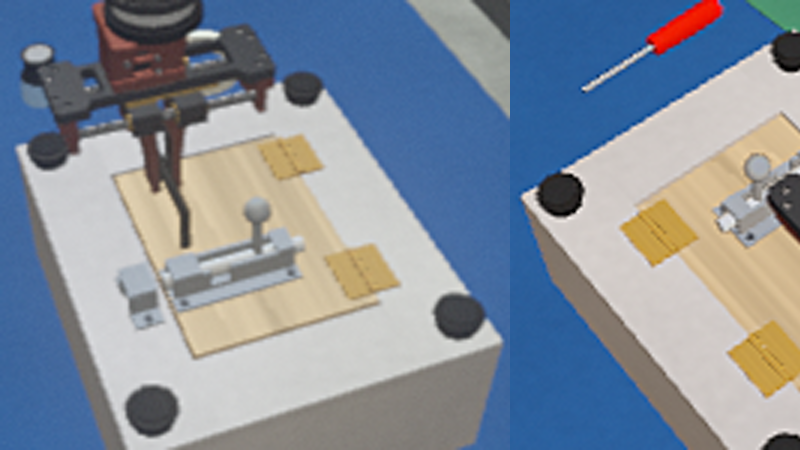

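The picture shows the hatch flush in its opening. The knob is at crop (257,210), and I predicted (257,211) for shut. I'll press lightly, let go, and move over the knob.

```bash
python3 -m crank '[{"hand":1,"x":0,"y":0,"z":0.003,"turn":0},{"hand":0.4,"x":0,"y":0,"z":0,"turn":0},{"hand":0.4,"x":0,"y":0,"z":0,"turn":0},{"hand":0.4,"x":0,"y":0,"z":-0.01,"turn":0},{"hand":0.2,"x":0,"y":0,"z":-0.03,"turn":0},{"hand":0,"x":0,"y":0,"z":-0.04,"turn":0},{"hand":0,"x":-0.03,"y":0.016,"z":0,"turn":-1},{"hand":0,"x":-0.05,"y":0.02,"z":0,"turn":0},{"hand":0,"x":-0.02,"y":0.01,"z":0,"turn":0},{"hand":0,"x":0,"y":0,"z":0,"turn":0},{"hand":0,"x":0,"y":0,"z":0,"turn":0}]' 15
python3 - <<'E'
from rig import manip
import cv2,numpy as np
from h import *
q=np.load("q.npy")
s=manip.snapshot("wrist");c=s["color"]
cv2.imwrite("pics/w3.png",cv2.cvtColor(c,cv2.COLOR_RGB2BGR))
e=manip.get_state()["ee_pos"]
print(proj(s,world(q,[knob(0,q[4],0)])),proj(s,[[e[0],e[1],.204]]))
E
```

```text
time_s: 8.5
ee_pos: [0.543, -0.0589, 0.2573]
eef_rot: [-0.001, 0.707, 0.707, -0.002]
force: [-0.1, 1.2, 0.2]
grip_width: 0.0441
[[257.50212676 217.24177309]] [[255.5754457 213.403258 ]]
```

View pics/w3.png

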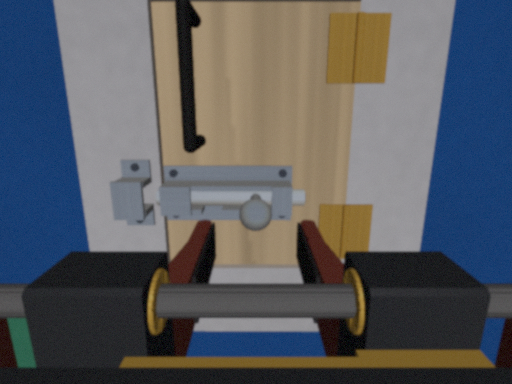

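The ball sits at (256,212), on the TCP line at (256,213). Descend, grip the ball, and start the slide.

```bash
python3 -m crank '[{"hand":0,"x":0,"y":0,"z":0.025,"turn":0},{"hand":0,"x":0,"y":0,"z":0.02,"turn":0},{"hand":0,"x":0,"y":0,"z":0.004,"turn":0},{"hand":1,"x":0,"y":0,"z":0,"turn":0},{"hand":1,"x":0,"y":0,"z":0,"turn":0},{"hand":1,"x":0,"y":0,"z":0,"turn":0}]' 20
python3 -m crank '[{"hand":1,"x":0,"y":-0.006,"z":0,"turn":0},{"hand":1,"x":0,"y":-0.008,"z":0,"turn":0},{"hand":1,"x":0,"y":-0.008,"z":0,"turn":0},{"hand":1,"x":0,"y":-0.008,"z":0,"turn":0},{"hand":1,"x":0,"y":0,"z":0,"turn":0}]' 20
```

```text
time_s: 9.3
ee_pos: [0.5427, -0.0531, 0.2092]
eef_rot: [-0.001, 0.705, 0.71, -0.0]
force: [-0.4, -0.1, -2.2]
grip_width: 0.0203
time_s: 9.93
ee_pos: [0.511, -0.0532, 0.2092]
eef_rot: [-0.0, 0.704, 0.71, 0.001]
force: [1.2, -0.7, -3.7]
grip_width: 0.0205
```

```bash
python3 -m crank '[{"hand":1,"x":0,"y":-0.004,"z":0,"turn":0},{"hand":1,"x":0,"y":-0.004,"z":0,"turn":0},{"hand":1,"x":0,"y":0,"z":0,"turn":0}]' 20
python3 -m crank '[{"hand":1,"x":0,"y":-0.003,"z":0,"turn":0},{"hand":1,"x":0,"y":-0.003,"z":0,"turn":0}]' 20
```

```text
time_s: 10.3
ee_pos: [0.5037, -0.0532, 0.2094]
eef_rot: [0.001, 0.704, 0.71, 0.001]
force: [4.9, 0.2, -7.1]
grip_width: 0.0209
time_s: 10.55
ee_pos: [0.5034, -0.0531, 0.2104]
eef_rot: [0.006, 0.704, 0.71, 0.005]
force: [14.5, -1.4, -14.8]
grip_width: 0.0208
```

End stop reached: 39 mm of travel, with the x force rising to 14.5 N. Now I'll turn the handle.

```bash
python3 -m crank '[{"hand":1,"x":0,"y":0,"z":0,"turn":0},{"hand":1,"x":-0.0065,"y":0,"z":0,"turn":0},{"hand":1,"x":-0.0064,"y":0,"z":0.0009,"turn":0},{"hand":1,"x":-0.0063,"y":0,"z":0.0017,"turn":0},{"hand":1,"x":-0.006,"y":0,"z":0.0025,"turn":0},{"hand":1,"x":-0.0056,"y":0,"z":0.0033,"turn":0},{"hand":1,"x":0,"y":0,"z":0,"turn":0}]' 20
```

```text
time_s: 11.42
ee_pos: [0.5038, -0.0855, 0.2022]
eef_rot: [0.006, 0.704, 0.71, 0.006]
force: [1.6, 1.4, -2.5]
grip_width: 0.0207
```

```bash
python3 -m crank '[{"hand":1,"x":-0.0052,"y":0,"z":0.004,"turn":0},{"hand":1,"x":-0.0046,"y":0,"z":0.0046,"turn":0},{"hand":1,"x":-0.004,"y":0,"z":0.0052,"turn":0},{"hand":1,"x":-0.0033,"y":0,"z":0.0056,"turn":0},{"hand":1,"x":-0.0025,"y":0,"z":0.006,"turn":0},{"hand":1,"x":0,"y":0,"z":0,"turn":0}]' 20
```

```text
time_s: 12.18
ee_pos: [0.5039, -0.1084, 0.1751]
eef_rot: [0.006, 0.705, 0.709, 0.005]
force: [1.3, -0.3, -0.5]
grip_width: 0.0208
```

```bash
python3 -m crank '[{"hand":1,"x":-0.0017,"y":0,"z":0.006,"turn":0},{"hand":1,"x":-0.0009,"y":0,"z":0.005,"turn":0},{"hand":1,"x":0,"y":0,"z":0,"turn":0}]' 20
```

```text
time_s: 12.55
ee_pos: [0.5039, -0.1114, 0.1632]
eef_rot: [0.006, 0.705, 0.709, 0.005]
force: [1.3, -1.3, -0.1]
grip_width: 0.0207
```

Nearly down. I'll push until the stop answers.

```bash
python3 -m crank '[{"hand":1,"x":0,"y":0,"z":0.003,"turn":0},{"hand":1,"x":0,"y":0,"z":0.002,"turn":0}]' 20
python3 - <<'E'
from rig import manip
import cv2,numpy as np
from h import *
q=np.load("q.npy")
s=manip.snapshot("side");c=s["color"]
cv2.imwrite("pics/s4.png",cv2.cvtColor(cv2.resize(c[140:260,190:350],(800,600),interpolation=2),cv2.COLOR_RGB2BGR))
print((proj(s,world(q,[knob(0,.042,1.5),knob(0,.042,1.3)]))-[190,140])*5)
E
```

```text
time_s: 12.8
ee_pos: [0.504, -0.1118, 0.1581]
eef_rot: [0.006, 0.705, 0.709, 0.005]
force: [-1.8, -1.8, 1.4]
grip_width: 0.0207
[[390.85485298 364.5614769 ]
 [389.58409512 348.15535259]]
```

View pics/s4.png

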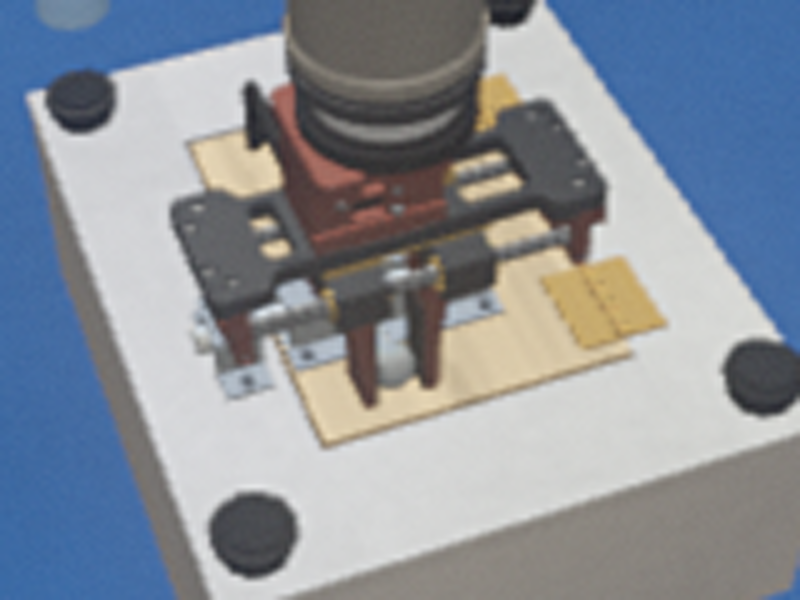

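The ball is at (397,366), and the prediction for 1.5 rad is (391,365). One more nudge until contact force shows, then release, rise, and press the ball from above with shut fingers if needed.

```bash
python3 -m crank '[{"hand":1,"x":0,"y":0,"z":0.002,"turn":0},{"hand":1,"x":0,"y":0,"z":0.002,"turn":0}]' 20
```

```text
time_s: 13.1
ee_pos: [0.5051, -0.1118, 0.1555]
eef_rot: [0.007, 0.705, 0.709, 0.006]
force: [-2.9, -0.3, 16.7]
grip_width: 0.0206
```

```bash
python3 -m crank '[{"hand":0.1,"x":0,"y":0,"z":-0.001,"turn":0},{"hand":0.1,"x":0,"y":0,"z":0,"turn":0},{"hand":0.1,"x":0,"y":0,"z":-0.02,"turn":0},{"hand":0.1,"x":0,"y":0,"z":-0.04,"turn":0},{"hand":0.1,"x":0,"y":0,"z":-0.05,"turn":0},{"hand":0.1,"x":0.0,"y":0,"z":-0.05,"turn":0},{"hand":0.1,"x":0.06,"y":0,"z":-0.03,"turn":0},{"hand":0.1,"x":0.06,"y":0,"z":0,"turn":0},{"hand":0.1,"x":0.06,"y":0,"z":0,"turn":0},{"hand":0.1,"x":0.06,"y":0,"z":0,"turn":0},{"hand":0.1,"x":0,"y":0,"z":0,"turn":0}]' 20
python3 - <<'E'
from rig import manip
import cv2,numpy as np
from h import *
q=np.load("q.npy")
s=manip.snapshot("side");c=s["color"];w=manip.snapshot("scene")
im=np.hstack([cv2.resize(c[150:250,210:310],(400,400),interpolation=2),cv2.resize(w["color"][120:220,200:300],(400,400),interpolation=2)])
cv2.imwrite("pics/s5.png",cv2.cvtColor(im,cv2.COLOR_RGB2BGR))
K=world(q,[knob(0,.042,1.5),knob(0,.042,1.3),knob(0,.037,1.5)])
print((proj(s,K)-[210,150])*4,(proj(w,K)-[200,120])*4+[400,0])
E
```

```text
time_s: 14.48
ee_pos: [0.4986, 0.1342, 0.3482]
eef_rot: [0.004, 0.704, 0.71, 0.006]
force: [-0.1, -0.1, -0.6]
grip_width: 0.0395
[[232.68388239 251.64918152]
 [231.66727609 238.52428207]
 [240.70540399 249.31675178]] [[588.50623495 142.07942856]
 [589.60220649 134.3905303 ]
 [582.36346051 146.01203014]]
```

View pics/s5.png

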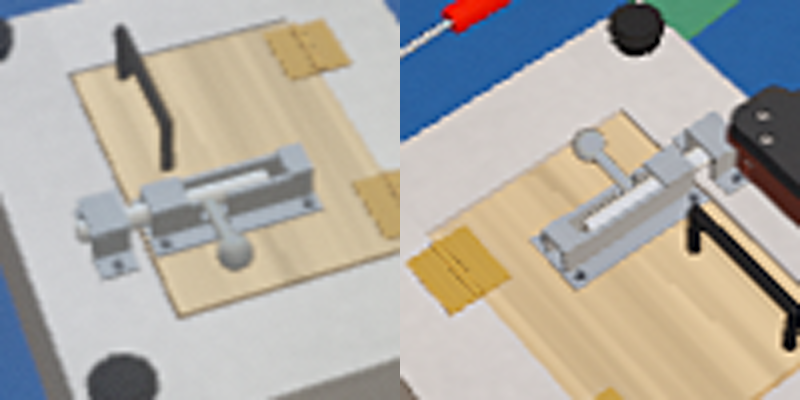

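With the arm clear, the ball is at side-crop (234,251) and scene-crop (590,146). The fully locked prediction is (233,252) and (588,142). The rod end shows through the keeper and the hatch is flush.

```bash
python3 -c "
from rig import manip
print(manip.job_done())"
```

```text
the job is handed in; nothing more can be done
None
```

The hatch is shut, the bolt is fully across in its keeper, and the handle is turned down into the notch. I handed the job in after about 14.5 s of robot time.

- **Hatch:** I held it by the pull bar all the way down, so it did not drop. The camera view showed it flush, and the knob was within a pixel of where it should be when shut.
- **Bolt:** I slid it 39 mm until it hit the end stop, with the x force rising to about 15 N. The rod end is visible through the keeper.
- **Handle:** I turned it until it met firm resistance at about 17 N. With the arm clear, the ball was within about 1 pixel of its fully locked position in both views. That fits 1.5 rad at 0.042 m slide, but I can't read the joint angle directly.
- **Disagreement:** The tool dropped about 55 mm during the turn, against roughly 47 mm expected. I put this down to the ball slipping a little in the fingers; the final pictures still show it fully down.
- **Bystanders:** The arm stayed clear of the loupe, screwdriver, level and tape roll. I did not measure their positions again afterwards.

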